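# Let the coffee capsule out of its dispenser

## Task

Two dispensers stand on the hotel room's coffee counter: get the drum-shaped coffee capsule out of its one. First push that dispenser's catch tray fully home under the chute, then press the paddle end of its lever down so that the gate lifts, keep it down until the capsule has rolled into the tray, and let the lever come back up. Do not touch the capsule or the gates with the robot, and leave the other dispenser with its chocolate ball and everything else on the counter where they are.

Things in the scene. Friction and masses are not known exactly. Their poses are not given: they have to be found in the camera images.
- capsule_dispenser: Dispenser holding the coffee capsule; the two are alike and may swap places. Origin: on the counter below the middle of the gate; x points up the open chute (away from the tray), y to the lever, z up. Steel chute 46 mm wide, up to 105 high, slopes 12 degrees, x +85 to its mouth at -33 mm. Gate posts at y +-27 mm, 152 high; lever cheeks at y 65, 130 high; tray runners 9 high, out to x -137.
- capsule_lever (a joint): Rocking lever of the capsule dispenser, rad: 0 = at rest, gate shut, paddle high; grows as the paddle is pressed, stop at 0.50. Lifts the gate 65 mm per rad; the chute's content rolls out past about 0.37. A spring (about 3 N at the paddle at first, 6.5 N at the stop) returns it when let go. Pivot parallel to the dispenser's x axis, 65 mm to +y of its origin, 120 mm high.
- capsule_paddle (a point): Middle of the top face of the lever's black paddle (42 mm along x, 38 along y, at its +y end), capsule dispenser; at rest 144 mm above the counter, 136 mm to +y and 13 mm to -x of the dispenser's origin, tilted 0.25 rad (outer edge high). Goes down about 37 mm when fully pressed; moves and tilts with the lever.
- capsule_gate: Steel gate plate of the capsule dispenser, 38 mm wide, 3 thick, 44 high, sliding straight up between the posts; origin in the middle of its lower edge, 67 mm above the counter when shut, 99 mm when fully open.
- capsule_tray (a joint): Catch tray of the capsule dispenser: how far (m) it is slid out from under the chute mouth. 0 = fully home at its stop, at most 0.045 (out, to the dispenser's -x). Slides with about 1.5 N of friction and stays where it is left.
- capsule_tray_front (a point): Middle of the outer front (-x) face of the capsule dispenser's black open catch tray (60 mm along x, 56 wide, floor 7 and rim 46 mm above the counter, walls 3). 25 mm above the counter; when home 94 mm to -x of the dispenser's origin. Push it along the dispenser's +x to slide it home. Axes as the dispenser's; tray's middle 30 mm to +x.
- ball_dispenser: Dispenser holding the chocolate ball; the two are alike and may swap places. Origin: on the counter below the middle of the gate; x points up the open chute (away from the tray), y to the lever, z up. Steel chute 46 mm wide, up to 105 high, slopes 12 degrees, x +85 to its mouth at -33 mm. Gate posts at y +-27 mm, 152 high; lever cheeks at y 65, 130 high; tray runners 9 high, out to x -137.
- ball_lever (a joint): Rocking lever of the chocolate-ball dispenser, rad: 0 = at rest, gate shut, paddle high; grows as the paddle is pressed, stop at 0.50. Lifts the gate 65 mm per rad; the chute's content rolls out past about 0.37. A spring (about 3 N at the paddle at first, 6.5 N at the stop) returns it when let go. Pivot parallel to the dispenser's x axis, 65 mm to +y of its origin, 120 mm high.
- ball_paddle (a point): Middle of the top face of the lever's black paddle (42 mm along x, 38 along y, at its +y end), chocolate-ball dispenser; at rest 144 mm above the counter, 136 mm to +y and 13 mm to -x of the dispenser's origin, tilted 0.25 rad (outer edge high). Goes down about 37 mm when fully pressed; moves and tilts with the lever.
- ball_gate: Steel gate plate of the chocolate-ball dispenser, 38 mm wide, 3 thick, 44 high, sliding straight up between the posts; origin in the middle of its lower edge, 67 mm above the counter when shut, 99 mm when fully open.
- ball_tray (a joint): Catch tray of the chocolate-ball dispenser: how far (m) it is slid out from under the chute mouth. 0 = fully home at its stop, at most 0.045 (out, to the dispenser's -x). Slides with about 1.5 N of friction and stays where it is left.
- ball_tray_front (a point): Middle of the outer front (-x) face of the chocolate-ball dispenser's black open catch tray (60 mm along x, 56 wide, floor 7 and rim 46 mm above the counter, walls 3). 25 mm above the counter; when home 94 mm to -x of the dispenser's origin. Push it along the dispenser's +x to slide it home. Axes as the dispenser's; tray's middle 30 mm to +x.
- coffee_capsule: Drum-shaped aluminium coffee capsule, 34 mm across and 34 long, axis (its y) level across the chute, 20 g; origin at its centre. It waits behind the shut gate, centre about 77 mm above the counter, and rolls down by itself in under a second when the gate is open; in the tray its centre is about 24 mm above the counter.
- chocolate_ball: Foil-wrapped chocolate ball, 34 mm across, origin at its centre, waiting behind the other gate.
- espresso_cup: Bystander: white espresso cup, 62 mm wide, 55 tall, standing near the trays; origin in the middle of its underside.
- tumbler_a: Bystander: upturned glass tumbler, 68 mm wide, 85 tall; origin in the middle of its underside.
- tumbler_b: Bystander: upturned glass tumbler, 68 mm wide, 85 tall, behind the dispensers; origin in the middle of its underside.
- cup_stack: Bystander: stack of paper cups, 82 mm wide, 115 tall; origin in the middle of its underside.
- teaspoon: Bystander: steel teaspoon, 140 mm long, lying flat.
- sugar_jar: Bystander: glass sugar jar, 64 mm wide, 90 tall; origin in the middle of its underside.
- tea_box: Bystander: cardboard tea box, 60 x 100 x 60 mm; origin in the middle of its underside.

How it is judged:
On the way, in this order (a step that is already met when the one before it is completed fails the run):
1. the capsule dispenser's tray is pushed home with its gate still shut (value of joint capsule_tray below 0.006 m and value of joint capsule_lever below 0.15 rad and height (world z) of coffee_capsule above 0.06 m), for 0.1 s.
2. the capsule dispenser's lever is pressed down (value of joint capsule_lever above 0.3 rad), for 0.05 s.
At the end, for the whole second after the job is handed in: The capsule lies at rest in its dispenser's catch tray (centre within the tray's walls and under 34 mm high), that tray is within 6 mm of fully home, its lever is back up (under 0.06 rad); the other dispenser's lever is up, its tray has moved under 8 mm and its ball under 15 mm (value of joint capsule_tray below 0.006 m and value of joint each of capsule_lever, ball_lever below 0.06 rad and x of coffee_capsule in the frame of capsule_tray_front between 0.008 and 0.052 m and y of coffee_capsule in the frame of capsule_tray_front between -0.02 and 0.02 m and height (world z) of coffee_capsule below 0.034 m and linear speed of coffee_capsule below 0.03 m/s and distance of ball_tray_front from where it was at the start of the episode below 0.008 m and distance of chocolate_ball from where it was at the start of the episode below 0.015 m); the robot touches nothing.
It fails at once if the capsule was touched by the robot (contact force between any of the fingers, the arm and coffee_capsule above 0.3 N).
It fails at once if the capsule was lifted (height (world z) of coffee_capsule above 0.12 m).
It fails at once if a gate was handled directly instead of through its lever (contact force between any of the fingers, the arm and capsule_gate above 1 N or contact force between any of the fingers, the arm and ball_gate above 1 N).
It fails at once if the other dispenser was worked, or its tray or ball disturbed (value of joint ball_lever above 0.15 rad or distance of ball_tray_front from where it was at the start of the episode above 0.008 m or distance of chocolate_ball from where it was at the start of the episode above 0.015 m).
It fails at once if a bystander was pushed aside, lifted or knocked over (distance of any of espresso_cup, tumbler_a, tumbler_b, cup_stack, teaspoon, sugar_jar, tea_box from where it was at the start of the episode above 0.025 m or angle between any of espresso_cup, tumbler_a, tumbler_b, cup_stack, sugar_jar, tea_box's own z axis and vertical above 0.5 rad).
It also fails if it takes over 37 s, if anything falls off the work surface, if the arm or the gripper's body presses on something with over 40 N, if the wrist force passes 120 N, or if a joint passes its speed limit or range.

## Robot

A 6-joint arm with a two-finger parallel gripper is mounted at the origin on the work surface. World frame = base frame: x ahead of the robot, y to its left, z up, the work surface at z = 0. Lengths are in m, angles in rad, forces in N, time in s.
With the tool pointing down it reaches from about 0.35 to 0.775 m from the base axis. Payload 7.3 kg.
Tool frame: the origin (TCP) lies at the centre of the arm's flange, where the gripper is bolted on; the fingertips stand 178 mm ahead of it and the grasp point (between the pads) lies 159 mm ahead of it; z points along the fingers, y is the line along which they close (so a half turn about z gives the same grasp; the last joint's range is limited). The gripper opens to 92 mm and grips with 3 to 60 N. Pads are 19 mm wide; open, the fingers measure 130 mm over their backs; the gripper's body (75 mm by 190 mm) begins 47 mm behind the grasp point.
Start: joints at [-1.274, 0.342, 1.524, -0, 1.275, -0.146], TCP at [0.225, -0.474, 0.405] pointing down, gripper open.
Joint ranges: [-2.53, 2.53], [-0.77, 2.02], [0.04, 2.7], [-1, 4.14], [0.28, 2.66], [-3.11, 3.11]. Speed limits (rad/s): [2.57, 2.57, 3.14, 3.14, 3.14, 3.14].

## Interface

Orientations are given as [roll, pitch, yaw] about the fixed x, y, z axes, in that order (R = Rz(yaw) Ry(pitch) Rx(roll)).
In Python, from cell import telemetry, vision, ticket gives the robot as it stands.
- The arm moves only by the shell command python3 -m crank 'ROWS' [FORCE]. ROWS is JSON, a list of rows, each a list of 5 numbers: the gripper command: -1 is shut, 1 is fully open, values between are in proportion, then the shift along the tool's x, y, z in mm, then the turn about the tool's z in rad. In form: [[fingers, dx, dy, dz, roll], ...]. A call has 1 to 12 rows; each row is the pose to reach, as a shift and turn from the pose commanded when the call began, along the tool's axes at that moment; what a row does not reach only later rows make up. A row lasts 1/12 s, in which the tool goes at most 41.7 mm and 7.16 degrees, less where a joint would pass 70% of its speed; a pose out of reach is approached as far as the arm can. A call with a gripper value outside its range is refused whole. The fingers move at their own pace and stop on an object; FORCE is the grip in N (left out, the last holds). Time passes only in rows, so rows that repeat a pose let the fingers close. It gives the time, the measured TCP pose, the force, the opening and the grip force at its end, in the units of the state.
- telemetry.observe(): the state, without advancing time (a new reading comes with each control period).
- vision.read_camera(name): name is "scene" or "top" or "wrist"; returns (picture, depth): 384x512x3 uint8, red, green, blue; 384x512 float32, m along the optical axis (not along the pixel's ray), 0 where there is no reading.
- vision.get_calibration(name): a dict with "camera_matrix" (3x3 intrinsics, pixels), "rvec" (rotation vector, rad) and "tvec" (3), from world to camera coordinates, as OpenCV has them. Camera axes: x right, y down, z forward; pixel columns grow to the right and rows downward; lengths in m; the calibration is good to about 2 mm. A picture is of the moment at which its call begins: read the wrist's pose just before it. get_calibration takes no time and is no camera call; for the wrist camera it gives the pose at the moment of the call.
- ticket.hand_in(): hands the job in; it is judged then, once.
The state is a dict: "time": time; "qpos": joint angles; "qvel": joint speeds; "joint_efforts": joint torques, N m; "tool_pos": TCP position; "tool_rot": TCP orientation; "contact_force": force on the tool from outside, world axes, zero at the start; "torque": the same for the moment, N m; "opening": finger opening in m; "grip_force": force on a finger pad.
Only numpy, scipy, OpenCV 4.12 (cv2) and the standard library are available. Lean on these libraries where they do the work, as an engineer would, in place of code of your own. Each camera call takes 0.05 s, during which the arm holds its last target. There are 200 camera calls.

## Working session

There is one attempt and no reset: what is moved stays moved. The work goes in short steps, Python scripts to look and compute and a shell command to move; the robot and the scene stay as the last step left them, time stands still between calls to the robot, and variables do not carry over. Pictures are saved under pics/ and viewed, at most 10 in all, crops included, and the job is handed in when it is done.

```bash
mkdir -p pics; cat > h.py <<'E'
import numpy as np,cv2
from cell import telemetry,vision,ticket
def grab(n):
    p,d=vision.read_camera(n); np.savez(f'/tmp/{n}.npz',p=p,d=d); return p,d
def world(n,u,v,d=None,z=None,cal=None):
    c=cal or vision.get_calibration(n); K=np.array(c['camera_matrix']);R=cv2.Rodrigues(np.array(c['rvec'],float))[0];t=np.array(c['tvec'],float).ravel()
    r=np.linalg.inv(K)@np.array([u,v,1.]); o=-R.T@t; w=R.T@r
    s=d if d is not None else (z-o[2])/w[2]
    return o+s*w
E
python3 - <<'E'
from h import *
for n in('top','scene'):
    p,d=grab(n); cv2.imwrite(f'pics/{n}.png',cv2.resize(p[...,::-1],(768,576),interpolation=cv2.INTER_CUBIC))
s=telemetry.observe();print(s['time'],s['tool_pos'],s['tool_rot'])
E
```

```text
0.1 [ 0.22492875 -0.47425166  0.40410991] [-3.14023150e+00 -1.93294960e-04  4.42794307e-01]
```

View pics/top.png

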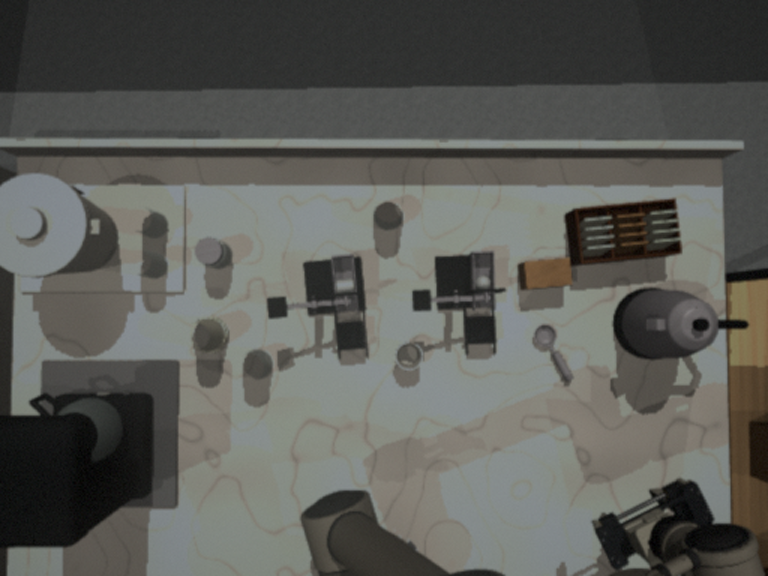

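View pics/scene.png

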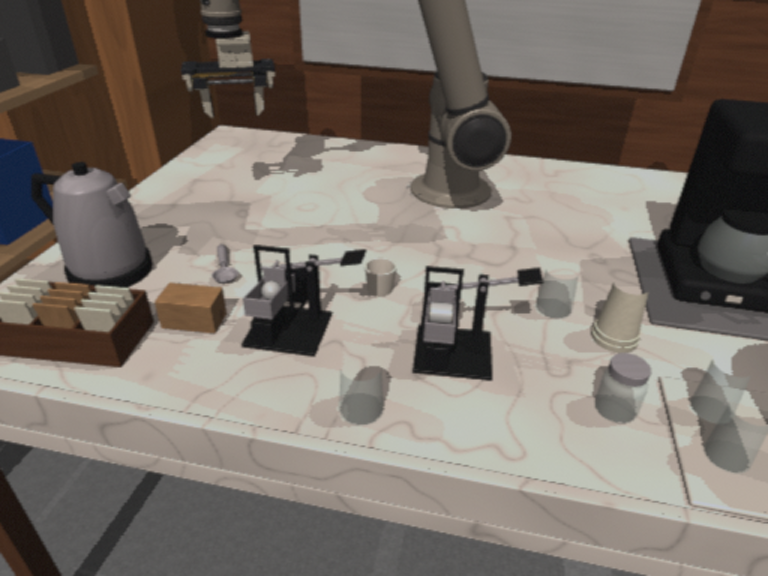

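The top view shows the capsule dispenser as the left one (drum at about (345,285)). Its paddle is at (277,307) and its tray at (351,338). The ball dispenser is on the right, and the espresso cup at (409,355) is between the two trays. I'll enlarge the area around the capsule dispenser.

```bash
python3 - <<'E'
from h import *
f=np.load('/tmp/top.npz');p=f['p'];d=f['d']
x0,y0=155,125
c=p[y0:y0+135,x0:x0+180]
c=cv2.convertScaleAbs(c,alpha=1.5,beta=20)
cv2.imwrite('pics/c1.png',cv2.resize(c[...,::-1],None,fx=4.4,fy=4.4,interpolation=cv2.INTER_CUBIC))
print(vision.get_calibration('top'))
# capsule & tall points
for u,v in [(185,204),(200,204),(235,230),(230,190),(145,168),(258,145),(273,237),(172,245),(281,200)]: print(u,v,d[v,u],world('top',u,v,d[v,u]).round(3))
E
```

```text
{'camera_matrix': array([[401.41776593,   0.        , 255.26045309],
       [  0.        , 401.41776593, 194.1441316 ],
       [  0.        ,   0.        ,   1.        ]]), 'rvec': array([ 2.20774588, -2.20805999,  0.06349088]), 'tvec': array([-0.02267867,  0.63176952,  1.32471597])}
185 204 1.202575 [0.597 0.19  0.144]
200 204 1.2165694 [0.597 0.147 0.131]
235 230 1.3351088 [0.513 0.045 0.01 ]
230 190 1.2627615 [0.642 0.058 0.088]
145 168 1.2576252 [0.71  0.324 0.092]
258 145 1.3573714 [ 0.799 -0.032  0.001]
273 237 1.3471366 [ 0.488 -0.082 -0.001]
172 245 1.3351115 [0.463 0.254 0.005]
281 200 1.2022464 [ 0.609 -0.098  0.15 ]
```

View pics/c1.png

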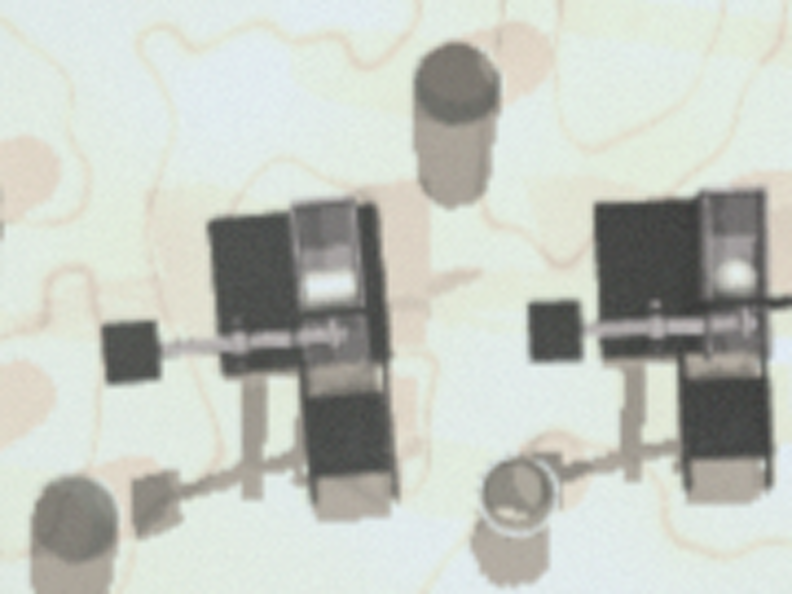

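```bash
python3 - <<'E'
from h import *
w=lambda a,b,z:world('top',155+a/4.4-.4,125+b/4.4-.4,z=z)[:2].round(4)
for nm,a,b,z in [('paddle',131,351,.144),('runL',315,505,.005),('runR',397,500,.005),('baseBL',210,220,.003),('baseFL',225,375,.003),('baseBR',378,205,.003),('trayFL',311,476,.046),('trayFR',392,470,.046),('chBL',291,205,.105),('chBR',356,200,.105),('capsule',330,286,.094),('cup',518,487,.055),('tumA',75,485,.085),('tumA2',75,520,.085)]: print(nm,w(a,b,z))
# cloud-based yaw: tray rim / paddle points
f=np.load('/tmp/top.npz');d=f['d']
V,U=np.mgrid[190:225,170:200]; P=np.array([world('top',u,v,d[v,u]) for u,v in zip(U.ravel(),V.ravel()) if d[v,u]>0])
m=(P[:,2]>.125)&(P[:,2]<.165)&(P[:,1]>.17); Q=P[m]; print('paddle cloud',Q.mean(0),cv2.minAreaRect(Q[:,:2].astype(np.float32)*1000),m.sum())
V,U=np.mgrid[205:245,215:252]; P=np.array([world('top',u,v,d[v,u]) for u,v in zip(U.ravel(),V.ravel()) if d[v,u]>0])
m=(P[:,2]>.035)&(P[:,2]<.055); Q=P[m]; print('rim',Q.mean(0),cv2.minAreaRect(Q[:,:2].astype(np.float32)*1000),m.sum(),Q.min(0),Q.max(0))
V,U=np.mgrid[225:270,150:190]; P=np.array([world('top',u,v,d[v,u]) for u,v in zip(U.ravel(),V.ravel()) if d[v,u]>0]);m=P[:,2]>.06;print('tumA',P[m].mean(0),P[m].min(0),P[m].max(0))
E
```

```text
paddle [0.5956 0.1917]
runL [0.4811 0.0741]
runR [0.4848 0.012 ]
baseBL [0.6979 0.1549]
baseFL [0.5796 0.1429]
baseBR [0.7095 0.0267]
trayFL [0.5053 0.0748]
trayFR [0.5096 0.0153]
chBL [0.6993 0.086 ]
chBR [0.7029 0.0401]
capsule [0.6426 0.0588]
cup [ 0.4975 -0.077 ]
tumA [0.5012 0.2403]
tumA2 [0.4764 0.2401]
paddle cloud [0.5939859  0.19066984 0.14447827] ((594.3470458984375, 189.43045043945312), (41.75663757324219, 39.89883804321289), 8.29509449005127) 184
rim [0.55277615 0.04988569 0.04566131] ((550.3563232421875, 49.68203353881836), (91.88816833496094, 56.22563552856445), 5.1644673347473145) 103 [0.50430775 0.01757698 0.03500122] [0.59514053 0.07616283 0.05458496]Traceback (most recent call last):
  File "<stdin>", line 10, in <module>
  File "h.py", line 6, in world
    c=cal or vision.get_calibration(n); K=np.array(c['camera_matrix']);R=cv2.Rodrigues(np.array(c['rvec'],float))[0];t=np.array(c['tvec'],float).ravel()
             ~~~~~~~~~~~~~~~~~~~~~~^^^
ValueError: time passes only in moves, steps and waits
```

Estimated capsule dispenser pose: origin about (0.6195, 0.056), yaw about 0.088, tray out about 18 mm. I'll move above the approach point with the fingers closed.

```bash
python3 -m crank '[[-1,438,-364,0,0.355],[-1,438,-364,0,0.355],[-1,438,-364,0,0.355],[-1,438,-364,0,0.355],[-1,438,-364,0,0.355],[-1,438,-364,0,0.355],[-1,438,-364,0,0.355],[-1,438,-364,0,0.355],[-1,438,-364,0,0.355],[-1,438,-364,0,0.355],[-1,438,-364,0,0.355],[-1,438,-364,0,0.355]]' 10
```

```text
time: 1.1
tool_pos: [0.4353, -0.0197, 0.4047]
tool_rot: [3.141, 0.0, 0.088]
contact_force: [1.5, -1.0, -0.2]
opening: 0.0161
grip_force: 0.0
```

```bash
python3 -m crank '[[-1,35,-59,0,0],[-1,35,-59,0,0],[-1,35,-59,60,0],[-1,35,-59,100,0],[-1,35,-59,140,0],[-1,35,-59,140,0],[-1,35,-59,140,0]]'; python3 - <<'E'
from h import *
p,d=grab('wrist');cv2.imwrite('pics/w1.png',cv2.resize(p[...,::-1],(768,576)))
p,d=grab('scene');cv2.imwrite('pics/s1.png',cv2.resize(p[130:290,200:400,::-1],(800,600)[:2]))
E
```

```text
time: 1.68
tool_pos: [0.4632, 0.0402, 0.2608]
tool_rot: [-3.14, 0.009, 0.088]
contact_force: [-0.5, -0.3, 0.6]
opening: 0.0002
grip_force: 0.0
```

View pics/w1.png

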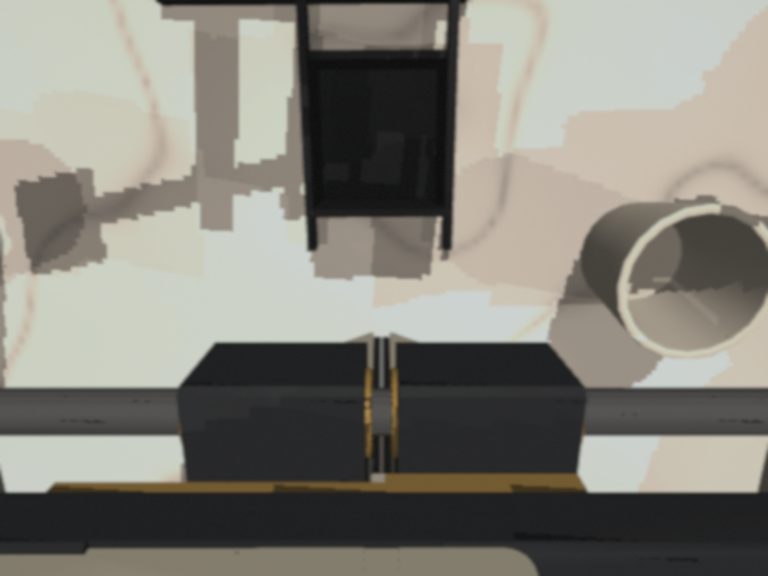

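The wrist view shows the fingers at column 382, centred on the tray front (310–450, row 212) and parallel to it. I'll go down and push.

```bash
python3 -m crank '[[-1,0,0,30,0],[-1,0,0,54,0],[-1,0,0,54,0],[-1,15,0,54,0],[-1,25,0,54,0],[-1,33,0,54,0],[-1,39,0,54,0],[-1,44,0,54,0],[-1,48,0,54,0],[-1,50,0,54,0],[-1,50,0,54,0]]'; python3 - <<'E'
from h import *
p,d=grab('wrist');cv2.imwrite('pics/w2.png',cv2.resize(p[...,::-1],(768,576)))
print(telemetry.observe()['contact_force'])
E
```

```text
time: 2.7
tool_pos: [0.5149, 0.0444, 0.2109]
tool_rot: [3.141, -0.001, 0.088]
contact_force: [-1.1, 0.2, 0.7]
opening: 0.0001
grip_force: 0.0
[ 0.13618195 -0.06472642 -0.23662907]
```

View pics/w2.png

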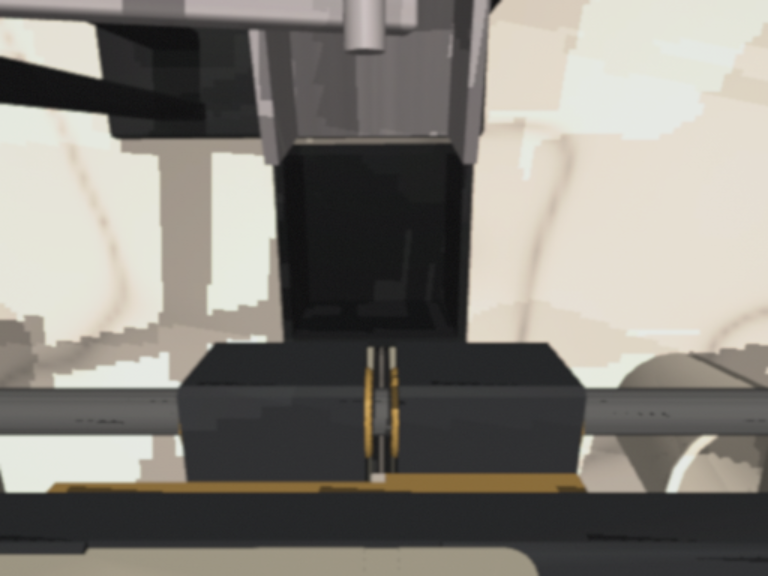

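The fingers are against the tray and the force is small, so it is not at the stop yet. I'll push on in small steps.

```bash
python3 -m crank '[[-1,1,0,0,0],[-1,2,0,0,0],[-1,3,0,0,0],[-1,3,0,0,0]]';python3 -m crank '[[-1,1,0,0,0],[-1,2,0,0,0],[-1,2,0,0,0]]'
```

```text
time: 3.08
tool_pos: [0.5167, 0.0446, 0.2105]
tool_rot: [-3.141, 0.003, 0.088]
contact_force: [-5.3, -1.0, 3.5]
opening: 0.0006
grip_force: 2.5
time: 3.33
tool_pos: [0.5175, 0.0448, 0.2102]
tool_rot: [-3.141, 0.007, 0.088]
contact_force: [-10.3, -1.5, 7.2]
opening: 0.0005
grip_force: 5.3
```

At the stop: the force rises with hardly any motion. I'll back off, go up, and check the tray by depth.

```bash
python3 -m crank '[[-1,-20,0,0,0],[-1,-45,0,0,0],[-1,-45,0,-30,0],[-1,-45,0,-70,0],[-1,-45,0,-110,0],[-1,-45,0,-150,0],[-1,-45,-60,-160,0],[-1,-45,-140,-160,0],[-1,-45,-140,-160,0],[-1,-45,-140,-160,0],[-1,-45,-140,-160,0]]'; python3 - <<'E'
from h import *
c=vision.get_calibration('top');p,d=grab('top')
V,U=np.mgrid[205:245,215:252]; P=np.array([world('top',u,v,d[v,u],cal=c) for u,v in zip(U.ravel(),V.ravel()) if d[v,u]>0])
m=(P[:,2]>.035)&(P[:,2]<.055); Q=P[m]; print('rim',len(Q),Q.min(0),Q.max(0))
V,U=np.mgrid[190:225,170:200]; P=np.array([world('top',u,v,d[v,u],cal=c) for u,v in zip(U.ravel(),V.ravel()) if d[v,u]>0])
m=(P[:,2]>.125)&(P[:,2]<.165)&(P[:,1]>.17); Q=P[m]; print('paddle cloud',Q.mean(0),len(Q))
cv2.imwrite('pics/t2.png',cv2.resize(cv2.convertScaleAbs(p[125:260,155:335,::-1],alpha=1.5,beta=20),None,fx=4.4,fy=4.4,interpolation=cv2.INTER_CUBIC))
s=telemetry.observe();print(s['tool_pos'],s['contact_force'])
E
```

```text
time: 4.25
tool_pos: [0.4619, 0.1834, 0.371]
tool_rot: [-3.14, -0.001, 0.092]
contact_force: [-0.6, -0.2, 0.1]
opening: 0.0004
grip_force: 0.0
rim 105 [0.52703228 0.02068934 0.03543598] [0.59512486 0.07927407 0.05485519]
paddle cloud [0.59395611 0.19065384 0.144373  ] 181
[0.46211044 0.18179445 0.37075711] [ 0.17929562 -0.49620072 -0.12934027]
```

View pics/t2.png

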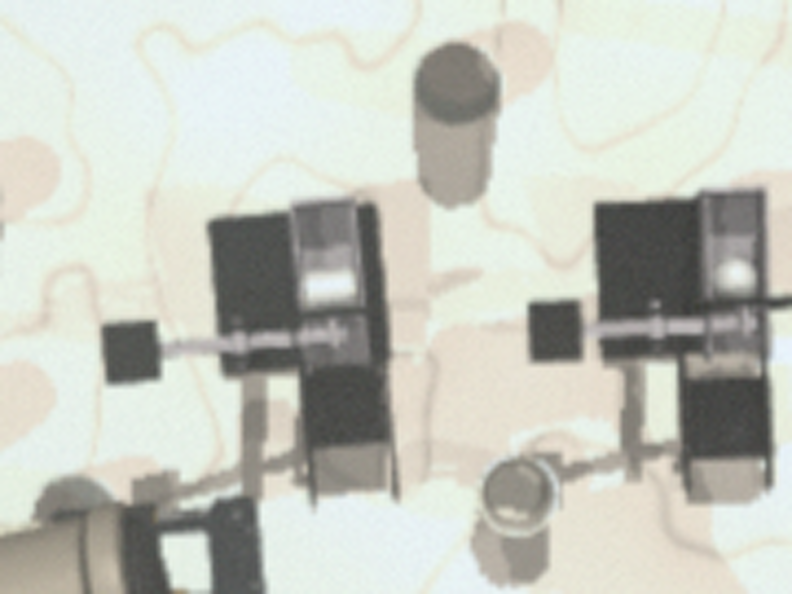

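The tray is home and the paddle is unchanged at (0.594, 0.191). Next I'll move above the paddle and press it.

```bash
python3 -m crank '[[-1,40,2,0,0],[-1,80,2,0,0],[-1,115,2,0,0],[-1,132,2,0,0],[-1,132,2,20,0],[-1,132,2,40,0],[-1,132,2,50,0],[-1,132,2,60,0],[-1,132,2,68,0],[-1,132,2,74,0],[-1,132,2,78,0],[-1,132,2,78,0]]'; python3 -m crank '[[-1,0,0,1,0],[-1,0,0,2,0],[-1,0,0,2,0],[-1,0,0,2,0]]'; python3 - <<'E'
from h import *
p,d=grab('scene');cv2.imwrite('pics/s2.png',cv2.resize(p[130:280,220:420,::-1],(800,600),interpolation=cv2.INTER_CUBIC))
E
```

```text
time: 5.3
tool_pos: [0.5941, 0.1897, 0.2932]
tool_rot: [-3.142, -0.001, 0.088]
contact_force: [-2.1, 0.3, 6.6]
opening: 0.0005
grip_force: 3.1
time: 5.63
tool_pos: [0.5941, 0.1896, 0.2921]
tool_rot: [3.141, -0.002, 0.088]
contact_force: [-2.5, -0.3, 7.0]
opening: 0.0006
grip_force: 3.2
```

View pics/s2.png

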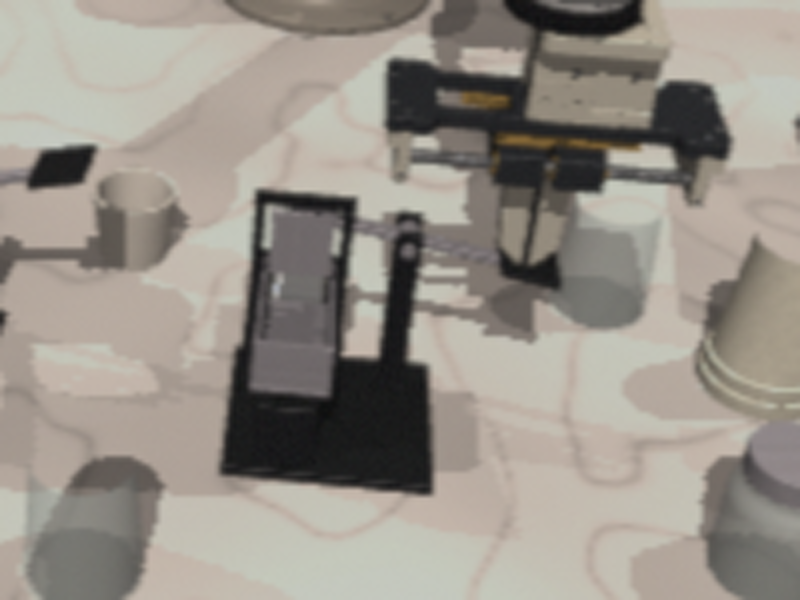

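The chute is empty and the gate is up, with the plate filling the top of the posts at (300,240). The paddle is down under the fingers at (530,270). I'll hold briefly, then release and back away.

```bash
python3 -m crank '[[-1,0,0,0,0],[-1,0,0,0,0],[-1,0,0,0,0],[-1,0,0,0,0],[-1,0,0,0,0],[-1,0,0,0,0],[-1,0,0,0,0],[-1,0,0,0,0],[-1,0,0,0,0],[-1,0,0,0,0]]'; python3 -m crank '[[-1,0,0,-8,0],[-1,0,0,-16,0],[-1,0,0,-24,0],[-1,0,0,-32,0],[-1,0,0,-45,0],[-1,0,0,-80,0],[-1,-40,0,-110,0],[-1,-80,0,-110,0],[-1,-120,0,-110,0],[-1,-160,0,-110,0],[-1,-160,0,-110,0],[-1,-160,0,-110,0]]'; python3 - <<'E'
from h import *
c=vision.get_calibration('top');p,d=grab('top')
V,U=np.mgrid[205:245,215:252]; P=np.array([world('top',u,v,d[v,u],cal=c) for u,v in zip(U.ravel(),V.ravel()) if d[v,u]>0])
m=(P[:,2]>.035)&(P[:,2]<.055); Q=P[m]; print('rim',len(Q),Q.min(0),Q.max(0))
V,U=np.mgrid[190:225,170:200]; P=np.array([world('top',u,v,d[v,u],cal=c) for u,v in zip(U.ravel(),V.ravel()) if d[v,u]>0])
m=(P[:,2]>.125)&(P[:,2]<.165)&(P[:,1]>.17); Q=P[m]; print('paddle cloud',Q.mean(0),len(Q))
cv2.imwrite('pics/t3.png',cv2.resize(cv2.convertScaleAbs(p[125:260,155:335,::-1],alpha=1.5,beta=20),None,fx=4.4,fy=4.4,interpolation=cv2.INTER_CUBIC))
E
```

```text
time: 6.52
tool_pos: [0.594, 0.1896, 0.2922]
tool_rot: [3.142, -0.002, 0.088]
contact_force: [-3.0, 0.3, 6.1]
opening: 0.0007
grip_force: 3.2
time: 7.52
tool_pos: [0.4327, 0.1759, 0.4014]
tool_rot: [-3.141, -0.0, 0.089]
contact_force: [1.9, -0.1, 0.2]
opening: 0.0006
grip_force: 0.0
rim 182 [0.52392814 0.02070851 0.03504838] [0.59510559 0.0794747  0.05395021]
paddle cloud [0.59374192 0.19056947 0.14425188] 182
```

View pics/t3.png

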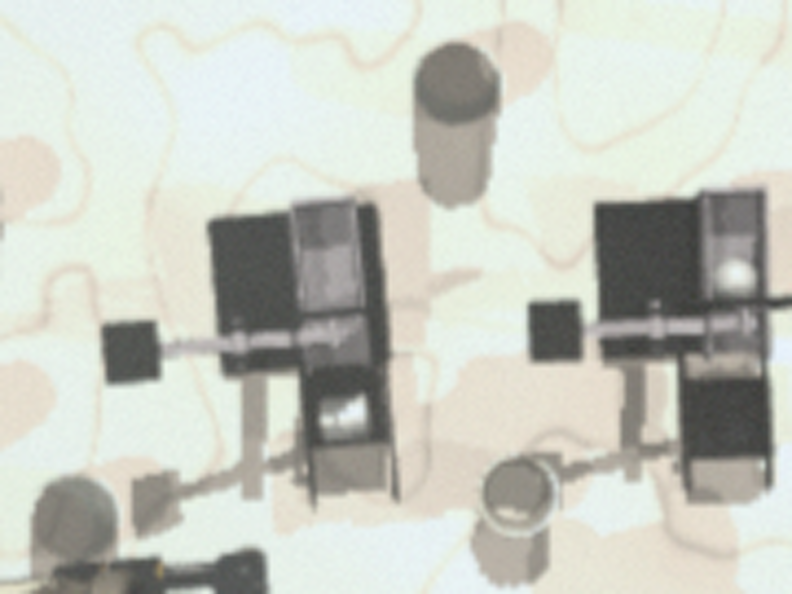

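The capsule lies in the tray at (343,412), the lever is back up, and the ball is unchanged at (735,275). I'll compare the tray's front edge before and after the drop, then hand in.

```bash
python3 - <<'E'
from h import *
a=cv2.imread('pics/t2.png',0);b=cv2.imread('pics/t3.png',0)
for im in(a,b): print(im[425:460:3,320:380].mean(1).round())
s=telemetry.observe();print(s['contact_force'],np.abs(s['qvel']).max())
E
```

```text
[ 77.  77.  77.  76.  77.  83.  98. 117. 134. 144. 144. 144.]
[157. 142. 128. 117. 110.  99. 102. 119. 135. 144. 145. 145.]
[ 0.90678926 -0.38617676 -0.26602861] 0.055784209072400816
```

The tray's front edge hasn't moved, so I'm handing in.

```bash
python3 -m crank '[[-1,0,0,0,0],[-1,0,0,0,0],[-1,0,0,0,0],[-1,0,0,0,0],[-1,0,0,0,0],[-1,0,0,0,0]]'; python3 -c "
from cell import ticket;print(ticket.hand_in())"
```

```text
time: 8.07
tool_pos: [0.4351, 0.1759, 0.4004]
tool_rot: [3.141, 0.0, 0.088]
contact_force: [0.2, -0.2, -0.4]
opening: 0.0007
grip_force: 0.0
the job is handed in; nothing more can be done
None
```

I handed the job in at about 8 s, with no verdict returned: the last pictures show the capsule in its pushed-home tray, its lever back up, and the ball dispenser and nearby cup and tumblers where they were.

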